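# Close the key safe over the bike key and lock it

### The job

The bike key has been put away in the key safe: press lightly on the flat shutter, which has no handle, with the closed fingertips and slide it fully shut over the key, then turn the round knob clockwise to its stop to lock it. Press gently, never with more than 25 N, do not turn the knob before the shutter is shut, and leave the dish, the tin and the shoehorn where they are.

Things in the scene. Friction and masses are not known exactly. Their poses are not given: they have to be found in the camera images.
- safe: Painted steel key safe on its back, fixed, sunk 0 to 14 mm into the ledge; 90 (x) by 170 (y) by 58 mm high. Origin: centre of its underside, z up. Tray opening in its top (z 58): x -28 to 28, y -79 to 11 mm, its end wall and side rails 58 high. A hood plate 3 mm thick covers y 11 to 85, top at z 61.
- shutter (a joint): Opening of the shutter, m: 0 = shut at the end stop, 0.050 = most open; starts 0.034 to 0.048. It closes towards safe -y, out from under the hood, and stays where left. Drag about 4.5 N: press down some 10 to 16 N and drag (fingertip friction varies by 20 %; too light slips). The rigid plate gives only about 1 mm per 20 N; over 25 N on it is a failure.
- hood_edge (a point): Middle of the hood's lower edge, safe (0, 11, 58) mm. The shutter, a bare aluminium plate 56 x 93 x 3 mm with no raised part, is bare from here to its leading edge at safe y = -79 mm + joint. Its guide is worn: the face lies 3 to 9 mm below this point and slopes up or down along y by up to 0.045 rad (2 mm over the stroke), other each time and not reported: feel for it.
- knob (a joint): Turn of the knob in rad, growing clockwise seen from above: 0 = unlocked stop, 1.2 = locked stop; starts 0 to 0.2. Drag about 0.08 N m; it stays where it is left.
- knob_grip (a point): Point on the axis of the round steel knob, 17 mm above the hood plate and 11 mm below the knob's top. The knob is 38 mm in diameter and 28 mm high, upright on the hood at safe (0, 48) mm. A mark on its top points to safe +y at joint 0. Fixed to the safe.
- bike_key: Black plastic bike lock key with a short steel blade, 58 mm long, 22 mm wide, 8 mm thick, lying loose in the tray. Origin under its middle. It stays there.
- tray (a point): Centre of the tray's floor, 32 mm below the rails' top, fixed to the safe.
- dish: Terracotta dish, 110 mm across, 28 mm high, loose bystander. Origin: centre of its underside.
- tin: Chrome lip balm tin, 40 mm across, 17 mm high, loose bystander. Origin: centre of its underside.
- shoehorn: Flat wooden shoehorn, 36 by 178 by 6 mm, lying along its y, loose bystander. Origin: about its middle, on its underside.
Not all that is in view belongs to the job. There is more than one size of the bike_key; the one meant has the size given above.

How it is judged (in metres and radians):
On the way, in this order (a step that is already met when the one before it is completed fails the run):
1. the shutter is slid fully shut (within 2.5 mm) while the knob is still unlocked (value of joint shutter below 0.0025 m and value of joint knob below 0.3 rad), for 0.2 s.
2. the knob is turned clockwise to its locked stop (1.1 rad or more) (value of joint knob above 1.1 rad), for 0.2 s.
At the end, for the whole second after the job is handed in: The shutter is shut to within 2.5 mm, the knob stands at 1.1 rad or more of its 1.2 rad, the bike key lies in the tray (within 35 mm of its centre) (value of joint shutter below 0.0025 m and value of joint knob above 1.1 rad and horizontal distance between bike_key and tray below 0.035 m and z of bike_key in the frame of tray below 0.02 m); the robot touches nothing.
It fails at once if the shutter is pressed or pushed with more than 25 N (contact force between shutter and anything else above 25 N).
It fails at once if the knob is turned beyond 0.4 rad while the shutter is more than 4 mm open (value of joint knob above 0.4 rad and value of joint shutter above 0.004 m).
It fails at once if the dish is moved by more than 15 mm (distance of dish from where it was at the start of the episode above 0.015 m).
It fails at once if the tin is moved by more than 15 mm (distance of tin from where it was at the start of the episode above 0.015 m).
It fails at once if the shoehorn is moved by more than 15 mm (distance of shoehorn from where it was at the start of the episode above 0.015 m).
It also fails if it takes over 61 s, if anything falls off the work surface, if the arm or the gripper's body presses on something with over 40 N, if the wrist force passes 120 N, or if a joint passes its speed limit or range.

### The arm

A 7-joint arm with a two-finger parallel gripper is mounted at the origin on the work surface. World frame = base frame: x ahead of the robot, y to its left, z up, the work surface at z = 0. Lengths are in mm, angles in rad, forces in N, time in s.
With the tool pointing down it reaches from about 425 to 800 mm from the base axis. Payload 8.3 kg.
Tool frame: the origin (TCP) lies between the finger pads; the fingertips stand 11 mm ahead of it and the grasp point (between the pads) lies 8 mm behind it (r.tip_extent is the distance from the TCP to the fingertips, in mm); z points along the fingers, y is the line along which they close (so a half turn about z gives the same grasp; the last joint's range is limited). The gripper opens to 85 mm and grips with 20 to 120 N. Pads are 22 mm wide; open, the fingers measure 114 mm over their backs; the gripper's body (76 mm by 85 mm) begins 54 mm behind the grasp point. The pads swing forward as they close: fully open they stand 13 mm farther back than shut.
Start: joints at [-1.312, 0.383, 0.016, 1.37, -0.006, 1.388, -0.046], TCP at [197.618, 592.915, 211.479] pointing down, gripper open.
Joint ranges: [-2.95, 2.95], [-0.25, 2.06], [-1.52, 1.56], [0.18, 2.33], [-1.44, 4.58], [0.02, 2.06], [-3.01, 3.01]. Speed limits (rad/s): [2.39, 2.39, 3.01, 3.01, 3.14, 3.14, 3.14].

### API

Orientations are given as a unit quaternion [x, y, z, w].
In Python, from rig import state, viewer, job, r gives the robot as it stands.
- The arm moves only by the shell command python3 -m jog 'ROWS' [FORCE]. ROWS is JSON, a list of rows, each an object with "hand": the opening, from 0 (shut) to 1 (fully open); "offset": the shift along the tool's x, y, z in units of 30 mm (1.0 is 30 mm), a list of three; "delta_rot": the turn, a rotation vector about the tool's x, y, z in units of 5 degrees (1.0 is 5 degrees), a list of three. A call has 1 to 20 rows; each row shifts and turns the commanded pose from where the row before left it, along the tool's axes as they then stand; what a row does not reach is not made up. A row lasts 1/8 s, in which the tool goes at most 62.5 mm and 10.7 degrees, less where a joint would pass 70% of its speed; a pose out of reach is approached as far as the arm can. A call is refused whole if a number of a shift passes 1 or a number of a turn 1, either way. A call with a gripper value outside its range is refused whole. The fingers move at their own pace and stop on an object; FORCE is the grip in N (left out, the last holds). Time passes only in rows, so rows that do not move let the fingers close. It gives the time, the measured TCP pose, the force, the opening and the grip force at its end, in the units of the state.
- state(): the state, without advancing time (a new reading comes with each control period).
- viewer.read_camera(name): name is "scene" or "top" or "wrist"; returns the picture (480x640x3 uint8, red, green, blue); there is no depth.
- viewer.calibration(name): a dict with "fov_y" (degrees; the focal length in pixels is half the picture's height over the tangent of half this angle, whatever the lens; pixels are square), "cx", "cy" (the principal point, pixels), "origin" and "rotation" of the camera in the world. Camera axes: x right, y down, z forward; pixel columns grow to the right and rows downward; lengths in mm; the calibration is good to about 2 mm. A picture is of the moment at which its call begins: read the wrist's pose just before it. calibration takes no time and is no camera call; for the wrist camera it gives the pose at the moment of the call.
- job.job_done(): hands the job in; it is judged then, once.
The state is a dict: "time": time; "joint_positions": joint angles; "qd": joint speeds; "effort": joint torques, N m; "tool_pos": TCP position; "tcp_rot": TCP orientation; "force": force on the tool from outside, world axes, zero at the start; "ft_torque": the same for the moment, N m; "grip_width": finger opening in mm; "grasp_force": force on a finger pad.
Only numpy, scipy, OpenCV 4.12 (cv2) and the standard library are available. Lean on these libraries where they do the work, as an engineer would, in place of code of your own. Each camera call takes 0.05 s, during which the arm holds its last target. There are 200 camera calls.

## Working session

There is one attempt and no reset: what is moved stays moved. The work goes in short steps, Python scripts to look and compute and a shell command to move; the robot and the scene stay as the last step left them, time stands still between calls to the robot, and variables do not carry over. Pictures are saved under pics/ and viewed, at most 10 in all, crops included, and the job is handed in when it is done.

```bash
mkdir -p pics; ls; python3 - <<'E'
from rig import state, viewer, job, r
import cv2
print(state(), r.tip_extent)
for n in ("scene","top","wrist"):
    c=viewer.calibration(n); print(n,c)
    cv2.imwrite(f"pics/{n}0.png",viewer.read_camera(n)[:,:,::-1])
E
```

```text
pics
{'time': 0.0, 'joint_positions': array([-1.31191244,  0.38426508,  0.01637021,  1.37117762, -0.00630181,
        1.38820485, -0.04651823]), 'qd': array([ 6.02775202e-04,  6.92365607e-05, -5.58147543e-04, -1.59443407e-03,
        2.79172982e-04,  5.71856616e-04, -1.34874528e-03]), 'effort': array([-1.06452964e-03, -6.27593565e+01,  8.43662526e-01, -3.71837139e+01,
        1.65651063e-02,  1.39154925e-02,  6.61099898e-05]), 'tool_pos': array([197.45122831, 592.40560863, 210.45147674]), 'tcp_rot': array([ 1.60174669e-01,  9.87088177e-01, -9.92543165e-04, -1.43260385e-04]), 'force': array([-0.08354806, -0.45614921,  0.59095494]), 'ft_torque': array([-0.00772742,  0.01741334,  0.02165947]), 'grasp_force': 0.0, 'grip_width': 85.10871282445721} 11.0
scene {'fov_y': 55.81941621458288, 'cx': 315.1482549415461, 'cy': 240.67864086246118, 'origin': array([1150.40555762, -112.01625811,  721.29054616]), 'rotation': array([ 0.70635076,  0.59312499, -0.24110459, -0.3018939 ])}
top {'fov_y': 49.65906682114044, 'cx': 321.44709806020427, 'cy': 237.15516195836835, 'origin': array([416.12049005,   7.48117843, 899.05925803]), 'rotation': array([ 0.7143985 , -0.69733181,  0.02955794, -0.04989443])}
wrist {'fov_y': 59.821131064839626, 'cx': 319.83638038479194, 'cy': 247.7537547190564, 'origin': array([117.67687914, 620.71808048, 372.28762097]), 'rotation': array([0.80041148, 0.57667815, 0.09532625, 0.1330289 ])}
```

View pics/top0.png

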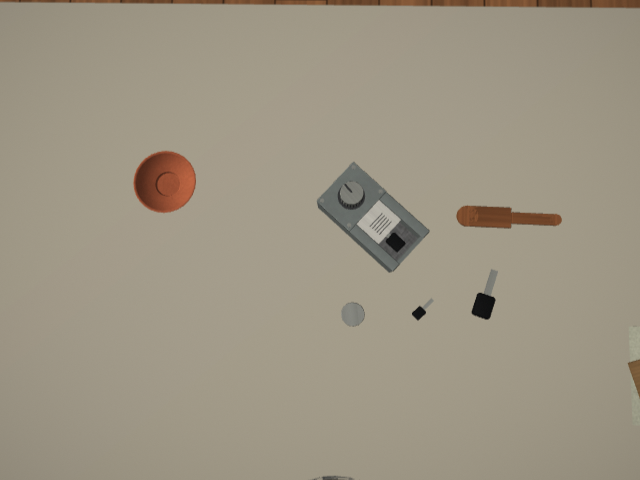

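View pics/scene0.png

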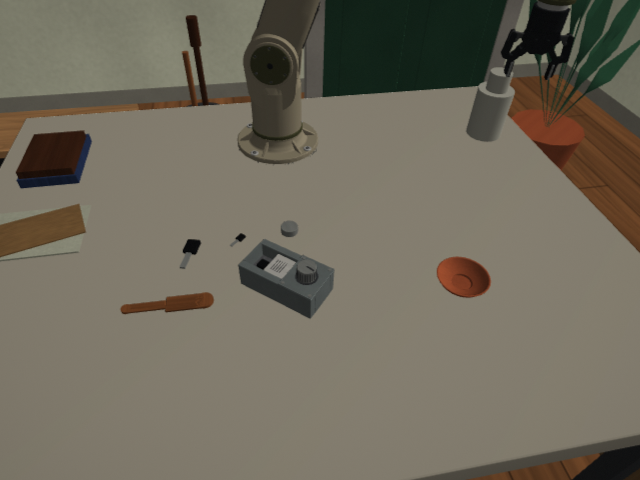

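The top view shows the safe at about (375,217), with its knob at (351,194), its shutter at (379,222) and its tray at (397,242). The dish is at (165,182), the tin at (353,314) and the shoehorn at (510,217). Candidates for the key are the one in the tray (397,242), a small loose one (422,310) and a large loose one (486,295). The one in the tray is the one meant, and it does not need to be handled. Next is a close crop.

```bash
python3 - <<'E'
import cv2
a=cv2.imread("pics/top0.png")[150:285,305:445]
cv2.imwrite("pics/crop0.png",cv2.resize(a,None,fx=4.4,fy=4.4,interpolation=cv2.INTER_CUBIC))
E
```

```text
(no output)
```

View pics/crop0.png

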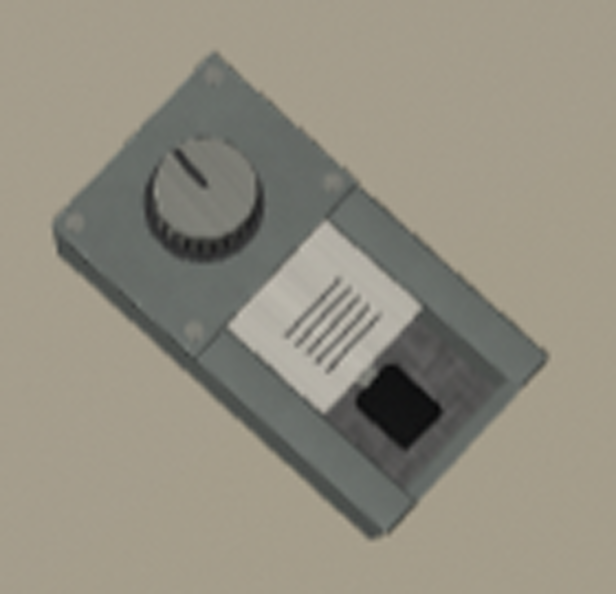

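```bash
cat > h.py <<'E'
import numpy as np, cv2
from scipy.spatial.transform import Rotation as R
from scipy.optimize import least_squares
from rig import state, viewer, job, r
def proj(c,P):
    f=240/np.tan(np.radians(c["fov_y"]/2))
    p=R.from_quat(c["rotation"]).inv().apply(np.atleast_2d(P)-c["origin"])
    return p[:,:2]/p[:,2:]*f+[c["cx"],c["cy"]]
def safe(q,P): # q=x,y,z,yaw
    return R.from_euler('z',q[3]).apply(np.atleast_2d(P))+q[:3]
def fit(views,q0,fixz=None):
    def e(q):
        return np.concatenate([(proj(c,safe(q,P))-px).ravel() for c,P,px in views]+[[(q[2]+7)/10]])
    s=least_squares(e,q0,loss='soft_l1'); return s.x,e(s.x)
def plan(p,yaw_dir=None):
    """steps (units) to bring TCP to p with tool down and tool y along world angle yaw_dir"""
    s=state(); T=R.from_quat(s["tcp_rot"])
    d=T.inv().apply(np.array(p)-s["tool_pos"])
    print("tool shift /30:",np.round(d/30,2))
    if yaw_dir is not None:
        best=None
        for k in (0,np.pi):
            y=np.array([np.cos(yaw_dir+k),np.sin(yaw_dir+k),0]);z=np.array([0,0,-1]);x=np.cross(y,z)
            v=(T.inv()*R.from_matrix(np.c_[x,y,z])).as_rotvec(); print("rot /5deg:",np.round(np.degrees(v)/5,2))
E
python3 - <<'E'
from h import *
c=viewer.calibration("top")
P=np.array([[45,85,61],[-45,85,61],[-45,11,61],[45,11,61],[45,-85,58],[-45,-85,58],[0,48,89]],float)
px=np.array([[213,52],[57,225],[197,357],[355,183],[547,357],[376,532],[207,187]],float)
px=(px+.5)/4.4-.5+[305,150]
q,e=fit([(c,P,px)],[500,-50,-7,0.9]); print(q,np.round(e,1))
m=[[0,48,89],[19,48,89],[0,67,89],[28,-79,58],[28,11,52],[28,-35,52],[-28,-35,52]]
print((proj(c,safe(q,m))-[305,150]+.5)*4.4)
for n in ("knob",): print(safe(q,[[0,48,78],[0,0,55]]), state()["tool_pos"])
T=R.from_quat(state()["tcp_rot"]);w=viewer.calibration("wrist")
print("cam in tool",T.inv().apply(w["origin"]-state()["tool_pos"]),(T.inv()*R.from_quat(w["rotation"])).as_matrix())
E
```

```text
[550.10771837 -49.97976116 -12.4977725   -0.73212291] [ 0.3  0.2 -1.2 -0.5 -0.5 -0.3  0.6  0.1 -0.3  0.1  1.6 -0.  -0.1  0.3
 -0.5]
[[207.18216184 189.03765739]
 [242.62646931 151.78076336]
 [169.26463408 154.19331811]
 [503.74323685 379.64454999]
 [325.474717   220.76655132]
 [414.8504875  302.50115412]
 [314.35245692 409.49803296]]
[[582.19332154 -14.27942406  65.5022275 ]
 [550.10771837 -49.97976116  42.5022275 ]] [197.4933712  592.55797947 210.7048979 ]
cam in tool [  84.62401277    1.26823779 -161.71804635] [[-5.37058819e-04 -9.46439753e-01 -3.22880018e-01]
 [ 9.99999438e-01 -8.03556205e-04  6.92080669e-04]
 [-9.14464899e-04 -3.22879465e-01  9.46439652e-01]]
```

```bash
python3 - <<'E'
from h import *
q=[550.1,-50,-12.5,-.732]
p=safe(q,[0,-15,0])[0];p[2]=200;print(p)
plan(p,-.732)
E
```

```text
[540.07462026 -61.1575876  200.        ]
tool shift /30: [-17.72 -17.06   0.38]
rot /5deg: [-1.00e-02  2.00e-02  2.27e+01]
rot /5deg: [-2.00e-02 -1.00e-02 -1.33e+01]
```

```bash
python3 -m jog '[{"hand":0,"offset":[-0.9,-0.85,0],"delta_rot":[0,0,0]},{"hand":0,"offset":[-0.99,-0.95,0.02],"delta_rot":[0,0,0]},{"hand":0,"offset":[-0.99,-0.95,0.02],"delta_rot":[0,0,0]},{"hand":0,"offset":[-0.99,-0.95,0.02],"delta_rot":[0,0,0]},{"hand":0,"offset":[-0.99,-0.95,0.02],"delta_rot":[0,0,0]},{"hand":0,"offset":[-0.99,-0.95,0.02],"delta_rot":[0,0,0]},{"hand":0,"offset":[-0.99,-0.95,0.02],"delta_rot":[0,0,0]},{"hand":0,"offset":[-0.99,-0.95,0.02],"delta_rot":[0,0,0]},{"hand":0,"offset":[-0.99,-0.95,0.02],"delta_rot":[0,0,0]},{"hand":0,"offset":[-0.99,-0.95,0.02],"delta_rot":[0,0,0]},{"hand":0,"offset":[-0.99,-0.95,0.02],"delta_rot":[0,0,0]},{"hand":0,"offset":[-0.99,-0.95,0.02],"delta_rot":[0,0,0]},{"hand":0,"offset":[-0.99,-0.95,0.02],"delta_rot":[0,0,0]},{"hand":0,"offset":[-0.99,-0.95,0.02],"delta_rot":[0,0,0]},{"hand":0,"offset":[-0.99,-0.95,0.02],"delta_rot":[0,0,0]},{"hand":0,"offset":[-0.99,-0.95,0.02],"delta_rot":[0,0,0]},{"hand":0,"offset":[-0.99,-0.95,0.02],"delta_rot":[0,0,0]},{"hand":0,"offset":[-0.99,-0.95,0.02],"delta_rot":[0,0,0]}]' 60
python3 - <<'E'
from h import *
p=[540,-61,200]; plan(p,-.732); print(state()["joint_positions"])
E
```

```text
time: 2.4
tool_pos: [541.3, -60.1, 201.1]
tcp_rot: [0.16, 0.987, 0.0, -0.0]
force: [0.5, 0.5, -0.2]
grip_width: -0.1
grasp_force: 0.0
tool shift /30: [ 0.03 -0.04  0.04]
rot /5deg: [-0.   -0.   22.71]
rot /5deg: [  0.    -0.   -13.29]
[-0.46122723  0.23710071  0.61477564  1.63302418 -0.14051029  1.31636911
  1.42538611]
```

```bash
python3 -m jog '[{"hand":0,"offset":[0,0,0],"delta_rot":[0,0,1]},{"hand":0,"offset":[0,0,0],"delta_rot":[0,0,1]},{"hand":0,"offset":[0,0,0],"delta_rot":[0,0,1]},{"hand":0,"offset":[0,0,0],"delta_rot":[0,0,1]},{"hand":0,"offset":[0,0,0],"delta_rot":[0,0,1]},{"hand":0,"offset":[0,0,0],"delta_rot":[0,0,1]},{"hand":0,"offset":[0,0,0],"delta_rot":[0,0,1]},{"hand":0,"offset":[0,0,0],"delta_rot":[0,0,1]},{"hand":0,"offset":[0,0,0],"delta_rot":[0,0,1]},{"hand":0,"offset":[0,0,0],"delta_rot":[0,0,1]},{"hand":0,"offset":[0,0,0],"delta_rot":[0,0,1]},{"hand":0,"offset":[0,0,0],"delta_rot":[0,0,1]},{"hand":0,"offset":[0,0,0],"delta_rot":[0,0,1]},{"hand":0,"offset":[0,0,0],"delta_rot":[0,0,1]},{"hand":0,"offset":[0,0,0],"delta_rot":[0,0,1]},{"hand":0,"offset":[0,0,0],"delta_rot":[0,0,1]},{"hand":0,"offset":[0,0,0],"delta_rot":[0,0,1]},{"hand":0,"offset":[0,0,0],"delta_rot":[0,0,1]},{"hand":0,"offset":[0,0,0],"delta_rot":[0,0,1]},{"hand":0,"offset":[0,0,0],"delta_rot":[0,0,1]}]'
python3 -m jog '[{"hand":0,"offset":[0,0,0],"delta_rot":[0,0,1]},{"hand":0,"offset":[0,0,0],"delta_rot":[0,0,1]},{"hand":0,"offset":[0,0,0],"delta_rot":[0,0,0.7]},{"hand":0,"offset":[0,0,0],"delta_rot":[0,0,0]}]'
python3 - <<'E'
from h import *
p=[540,-61,200]; plan(p,-.732); print(state()["joint_positions"])
import json
c=viewer.calibration("wrist"); cv2.imwrite("pics/w1.png",viewer.read_camera("wrist")[:,:,::-1])
json.dump({k:np.array(v).tolist() for k,v in c.items()},open("w1.json","w"))
E
```

```text
time: 4.9
tool_pos: [540.7, -59.0, 201.0]
tcp_rot: [0.86, 0.511, -0.0, -0.0]
force: [-0.8, 0.5, -0.6]
grip_width: 0.3
grasp_force: 0.0
time: 5.4
tool_pos: [540.8, -59.0, 201.1]
tcp_rot: [0.913, 0.408, -0.0, -0.0]
force: [0.7, -0.2, -0.5]
grip_width: -0.6
grasp_force: 0.0
tool shift /30: [-0.07  0.03  0.04]
rot /5deg: [-0.    0.    0.01]
rot /5deg: [-1.000e-02 -1.000e-02 -3.599e+01]
[-0.6993162   0.29010059  0.92346787  1.64297702 -0.23713563  1.32769492
 -0.4696236 ]
```

View pics/w1.png

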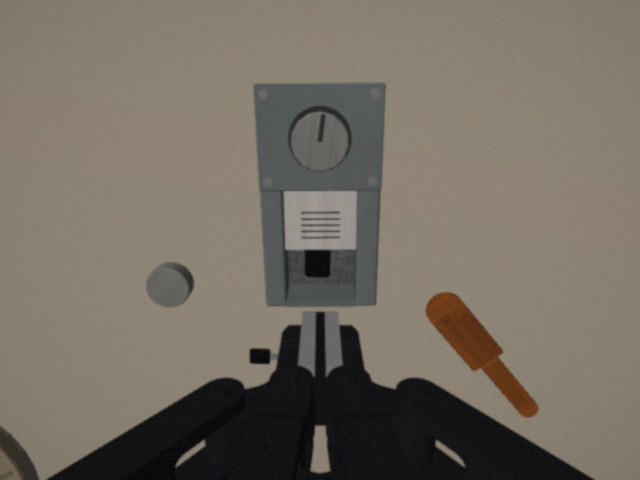

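Wrist view: hood corners at (254,84), (385,84), (259,190) and (380,190), end wall corners at (266,305) and (378,305), knob top at (320,138). The shutter's leading edge is at row 249, columns 286 to 357.

```bash
python3 - <<'E'
from h import *
import json
a=cv2.imread("pics/w1.png")[75:315,240:400]
cv2.imwrite("pics/w1c.png",cv2.resize(a,None,fx=2.5,fy=2.5,interpolation=cv2.INTER_CUBIC))
w=json.load(open("w1.json")); w={k:np.array(v) for k,v in w.items()}
c=viewer.calibration("top")
P=np.array([[45,85,61],[-45,85,61],[-45,11,61],[45,11,61],[45,-85,58],[-45,-85,58],[0,48,89]],float)
px=np.array([[213,52],[57,225],[197,357],[355,183],[547,357],[376,532],[207,187]],float)
px=(px+.5)/4.4-.5+[305,150]
pw=np.array([[385,84],[254,84],[259,190],[380,190],[378,305],[266,305],[320,138]],float)
for v in ([(w,P,pw)],[(c,P,px),(w,P,pw)]):
    q,e=fit(v,[550,-50,-7,-.73]); print(q,np.round(e,1))
q,e=fit([(w,P,pw)],[550,-50,-7,-.73])
print(proj(w,safe(q,[[0,y,z] for y in(-45,-38,-31) for z in (49,55)])))
E
```

```text
[548.33860124 -47.82502338  -5.61521532  -0.72652195] [ 0.1 -1.1 -0.1 -0.3  0.6  0.5  0.6 -0.1 -2.8 -0.4  0.1  0.1 -0.3  4.2
  0.1]
[548.46215309 -48.02209946  -5.44329409  -0.7269082 ] [-1.1  0.2 -2.7 -0.  -1.6  0.3 -0.3  0.1 -0.6  0.2  1.1  0.7 -1.3  0.6
  0.5 -1.   0.3 -0.3  0.8  0.6  0.9  0.  -2.5 -0.2  0.3  0.2  0.1  4.3
  0.2]
[[320.41994532 255.49663967]
 [320.42034283 258.05114893]
 [320.3775805  247.35706462]
 [320.37725552 249.78966564]
 [320.3346436  239.10757435]
 [320.33357635 241.41469808]]
```

View pics/w1c.png

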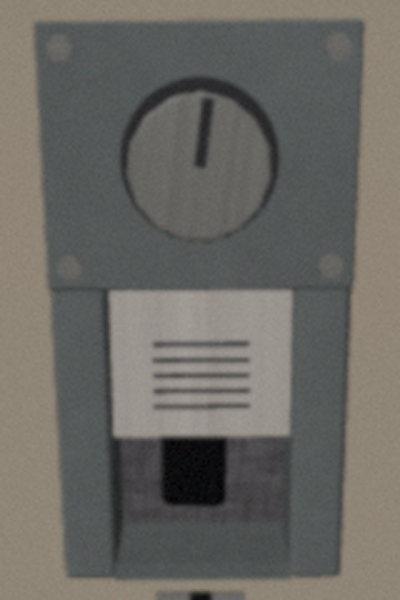

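The crop gives refined corners. The knob mark leans about 6° clockwise (joint ≈ 0.1), and the shutter's leading edge is at crop row 437, which is image row 249.6.

```bash
python3 - <<'E'
from h import *
import json
w=json.load(open("w1.json")); w={k:np.array(v) for k,v in w.items()}
c=viewer.calibration("top")
P=np.array([[45,85,61],[-45,85,61],[-45,11,61],[45,11,61],[45,-85,58],[-45,-85,58],[0,48,89]],float)
px=np.array([[213,52],[57,225],[197,357],[355,183],[547,357],[376,532],[207,187]],float)
px=(px+.5)/4.4-.5+[305,150]
pw=np.array([[363,20.5],[36,22],[50,288],[354,288],[341,575],[68,577],[200,166]],float)
pw=(pw+.5)/2.5-.5+[240,75]
for v in ([(w,P,pw)],[(c,P,px),(w,P,pw)]):
    q,e=fit(v,[550,-50,-7,-.73]); print(q,np.round(e,1))
print(proj(w,safe(q,[[0,y,z] for y in(-45,-38,-31) for z in (49,55)])))
p=safe(q,[0,-12,70])[0]; print(p); plan(p,q[3])
E
```

```text
[548.68463668 -47.85998788  -5.13518553  -0.72385088] [ 0.4 -0.5 -0.2  0.   0.1  0.6 -0.2 -0.3 -0.1 -0.2 -0.2 -0.3  0.3  0.8
  0.2]
[548.70272178 -48.04073928  -5.21665511  -0.72508253] [-1.2  0.  -2.7 -0.1 -1.5  0.2 -0.4 -0.1 -0.6 -0.1  1.2  0.5 -1.3  0.4
  0.7 -0.2  0.2  0.1  0.3  0.7 -0.1 -0.1 -0.1 -0.  -0.2 -0.2  0.6  1.
  0.2]
[[321.0101033  255.56767894]
 [321.02054738 258.12649652]
 [320.9591755  247.41887288]
 [320.96881806 249.85550429]
 [320.90755916 239.15989548]
 [320.91637729 241.47075906]]
[540.74435519 -57.02207556  64.78334489]
tool shift /30: [ 0.05 -0.05  4.54]
rot /5deg: [-0.    0.   -0.06]
rot /5deg: [1.000e-02 0.000e+00 3.594e+01]
```

```bash
python3 -m jog '[{"hand":0,"offset":[0,-0.05,1],"delta_rot":[0,0,-0.06]},{"hand":0,"offset":[0,0,1],"delta_rot":[0,0,0]},{"hand":0,"offset":[0,0,1],"delta_rot":[0,0,0]},{"hand":0,"offset":[0,0,0.9],"delta_rot":[0,0,0]},{"hand":0,"offset":[0,0,0.4],"delta_rot":[0,0,0]},{"hand":0,"offset":[0,0,0.1],"delta_rot":[0,0,0]},{"hand":0,"offset":[0,0,0],"delta_rot":[0,0,0]},{"hand":0,"offset":[0,0,0],"delta_rot":[0,0,0]}]'
python3 - <<'E'
from h import *
q=[548.7,-48,-5.2,-.725]
plan(safe(q,[0,-13,70])[0],q[3])
print([state()["force"].round(2) for _ in range(3)])
E
```

```text
time: 6.45
tool_pos: [540.5, -58.2, 70.2]
tcp_rot: [0.912, 0.41, 0.001, 0.0]
force: [0.5, -0.3, 0.2]
grip_width: -0.2
grasp_force: 0.0
tool shift /30: [ 0.   -0.02  0.18]
rot /5deg: [ 0.01 -0.01 -0.02]
rot /5deg: [-2.000e-02 -2.000e-02  3.598e+01]
[array([ 0.49, -0.3 ,  0.24]), array([ 0.49, -0.3 ,  0.24]), array([ 0.49, -0.3 ,  0.24])]
```

```bash
python3 -m jog '[{"hand":0,"offset":[0,0,0.05],"delta_rot":[0,0,0]},{"hand":0,"offset":[0,0,0.05],"delta_rot":[0,0,0]},{"hand":0,"offset":[0,0,0.05],"delta_rot":[0,0,0]},{"hand":0,"offset":[0,0,0.03],"delta_rot":[0,0,0]},{"hand":0,"offset":[0,0,0],"delta_rot":[0,0,0]}]'
python3 -m jog '[{"hand":0,"offset":[0,0,0.02],"delta_rot":[0,0,0]},{"hand":0,"offset":[0,0,0.02],"delta_rot":[0,0,0]},{"hand":0,"offset":[0,0,0],"delta_rot":[0,0,0]}]'
```

```text
time: 7.08
tool_pos: [539.8, -58.1, 63.8]
tcp_rot: [0.912, 0.41, -0.0, -0.0]
force: [0.6, -0.1, 0.6]
grip_width: 0.3
grasp_force: 0.0
time: 7.45
tool_pos: [539.8, -58.1, 62.6]
tcp_rot: [0.912, 0.41, -0.0, -0.0]
force: [0.5, 0.3, -0.3]
grip_width: 0.0
grasp_force: 0.0
```

```bash
python3 -m jog '[{"hand":0,"offset":[0,0,0.02],"delta_rot":[0,0,0]},{"hand":0,"offset":[0,0,0],"delta_rot":[0,0,0]}]'; python3 -m jog '[{"hand":0,"offset":[0,0,0.02],"delta_rot":[0,0,0]},{"hand":0,"offset":[0,0,0],"delta_rot":[0,0,0]}]'
```

```text
time: 7.7
tool_pos: [539.8, -58.1, 62.0]
tcp_rot: [0.912, 0.41, -0.0, -0.0]
force: [-0.2, -0.2, -0.7]
grip_width: 0.1
grasp_force: 0.0
time: 7.95
tool_pos: [539.8, -58.1, 61.4]
tcp_rot: [0.912, 0.41, -0.0, -0.0]
force: [-0.7, 0.2, 0.1]
grip_width: 0.2
grasp_force: 0.0
```

```bash
python3 -m jog '[{"hand":0,"offset":[0,0,0.02],"delta_rot":[0,0,0]},{"hand":0,"offset":[0,0,0],"delta_rot":[0,0,0]}]'|grep -E "pos|force"; python3 -m jog '[{"hand":0,"offset":[0,0,0.015],"delta_rot":[0,0,0]},{"hand":0,"offset":[0,0,0],"delta_rot":[0,0,0]}]'|grep -E "pos|force"
```

```text
tool_pos: [539.8, -58.1, 60.8]
force: [-0.3, -0.2, -0.3]
grasp_force: 0.0
tool_pos: [539.8, -58.1, 60.4]
force: [-0.1, -0.9, -0.8]
grasp_force: 0.0
```

```bash
sleep 0
python3 -m jog '[{"hand":0,"offset":[0,0,0.015],"delta_rot":[0,0,0]},{"hand":0,"offset":[0,0,0],"delta_rot":[0,0,0]}]'|grep -E "pos|force"; python3 -m jog '[{"hand":0,"offset":[0,0,0.015],"delta_rot":[0,0,0]},{"hand":0,"offset":[0,0,0],"delta_rot":[0,0,0]}]'|grep -E "pos|force"
```

```text
tool_pos: [539.8, -58.1, 59.9]
force: [0.1, -0.3, 0.0]
grasp_force: 0.0
tool_pos: [539.8, -58.1, 59.5]
force: [0.5, -0.3, 0.5]
grasp_force: 0.0
```

```bash
python3 -m jog '[{"hand":0,"offset":[0,0,0.015],"delta_rot":[0,0,0]},{"hand":0,"offset":[0,0,0],"delta_rot":[0,0,0]}]'|grep -E "pos|force"; python3 -m jog '[{"hand":0,"offset":[0,0,0.015],"delta_rot":[0,0,0]},{"hand":0,"offset":[0,0,0],"delta_rot":[0,0,0]}]'|grep -E "pos|force"
```

```text
tool_pos: [539.8, -58.1, 59.0]
force: [0.5, -0.4, -0.7]
grasp_force: 0.0
tool_pos: [539.8, -58.1, 58.6]
force: [-0.2, -0.8, 0.5]
grasp_force: 0.0
```

```bash
python3 -m jog '[{"hand":0,"offset":[0,0,0.015],"delta_rot":[0,0,0]},{"hand":0,"offset":[0,0,0],"delta_rot":[0,0,0]}]'|grep -E "pos|force"; python3 -m jog '[{"hand":0,"offset":[0,0,0.015],"delta_rot":[0,0,0]},{"hand":0,"offset":[0,0,0],"delta_rot":[0,0,0]}]'|grep -E "pos|force"
```

```text
tool_pos: [539.8, -58.1, 58.2]
force: [0.1, 0.5, -0.3]
grasp_force: 0.0
tool_pos: [539.8, -58.1, 57.7]
force: [0.3, -0.6, -0.3]
grasp_force: 0.0
```

```bash
python3 -m jog '[{"hand":0,"offset":[0,0,0.015],"delta_rot":[0,0,0]},{"hand":0,"offset":[0,0,0],"delta_rot":[0,0,0]}]'|grep -E "pos|force"; python3 -m jog '[{"hand":0,"offset":[0,0,0.015],"delta_rot":[0,0,0]},{"hand":0,"offset":[0,0,0],"delta_rot":[0,0,0]}]'|grep -E "pos|force"
```

```text
tool_pos: [539.8, -58.1, 57.2]
force: [0.8, -0.1, 0.1]
grasp_force: 0.0
tool_pos: [539.8, -58.1, 56.8]
force: [0.1, -0.2, 0.6]
grasp_force: 0.0
```

```bash
python3 -m jog '[{"hand":0,"offset":[0,0,0.015],"delta_rot":[0,0,0]},{"hand":0,"offset":[0,0,0],"delta_rot":[0,0,0]}]'|grep -E "pos|force"; python3 -m jog '[{"hand":0,"offset":[0,0,0.015],"delta_rot":[0,0,0]},{"hand":0,"offset":[0,0,0],"delta_rot":[0,0,0]}]'|grep -E "pos|force"
```

```text
tool_pos: [539.8, -58.1, 56.3]
force: [-0.4, 0.6, -0.4]
grasp_force: 0.0
tool_pos: [539.8, -58.1, 55.9]
force: [-0.2, -0.2, -0.1]
grasp_force: 0.0
```

```bash
python3 -m jog '[{"hand":0,"offset":[0,0,0.015],"delta_rot":[0,0,0]},{"hand":0,"offset":[0,0,0],"delta_rot":[0,0,0]}]'|grep -E "pos|force"; python3 -m jog '[{"hand":0,"offset":[0,0,0.015],"delta_rot":[0,0,0]},{"hand":0,"offset":[0,0,0],"delta_rot":[0,0,0]}]'|grep -E "pos|force"
```

```text
tool_pos: [539.8, -58.1, 55.4]
force: [-0.8, 0.5, -0.2]
grasp_force: 0.0
tool_pos: [539.8, -58.1, 55.0]
force: [-0.0, -0.3, -1.0]
grasp_force: 0.0
```

```bash
python3 -m jog '[{"hand":0,"offset":[0,0,0.015],"delta_rot":[0,0,0]},{"hand":0,"offset":[0,0,0],"delta_rot":[0,0,0]}]'|grep -E "pos|force"; python3 -m jog '[{"hand":0,"offset":[0,0,0.015],"delta_rot":[0,0,0]},{"hand":0,"offset":[0,0,0],"delta_rot":[0,0,0]}]'|grep -E "time|pos|force"
```

```text
tool_pos: [539.8, -58.1, 54.5]
force: [0.9, 0.3, 0.1]
grasp_force: 0.0
time: 11.95
tool_pos: [539.8, -58.1, 54.1]
force: [-0.8, -1.2, -0.3]
grasp_force: 0.0
```

```bash
python3 -m jog '[{"hand":0,"offset":[0,0,0.015],"delta_rot":[0,0,0]},{"hand":0,"offset":[0,0,0],"delta_rot":[0,0,0]}]'|grep -E "pos|force"; python3 -m jog '[{"hand":0,"offset":[0,0,0.015],"delta_rot":[0,0,0]},{"hand":0,"offset":[0,0,0],"delta_rot":[0,0,0]}]'|grep -E "time|pos|force"
```

```text
tool_pos: [539.8, -58.1, 53.6]
force: [0.3, -0.1, -0.5]
grasp_force: 0.0
time: 12.45
tool_pos: [539.8, -58.1, 53.2]
force: [-0.3, 0.5, -0.8]
grasp_force: 0.0
```

```bash
python3 - <<'E'
from h import *
a=viewer.read_camera("wrist")[:,:,::-1][150:480,160:480]
cv2.imwrite("pics/w2.png",cv2.resize(a,None,fx=1.8,fy=1.8,interpolation=cv2.INTER_CUBIC))
E
```

```text
(no output)
```

View pics/w2.png

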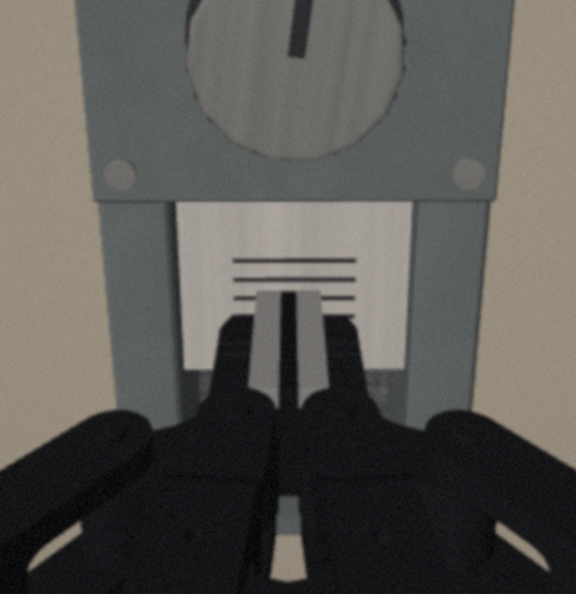

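The closed fingertips (crop row 290) are over the bare shutter, centred between the rails. The hood's edge runs from (94,199) to (495,199), which gives a better height.

```bash
python3 - <<'E'
from h import *
w=viewer.calibration("wrist")
px=np.array([[94,199],[495,199],[470,174],[119,174]],float)/1.8+[160,150]
P=np.array([[-45,11,61],[45,11,61]],float)
for z in (-14,-12,-10,-8,-6,-4):
    def e(q): return (proj(w,safe([q[0],q[1],z,q[2]],P))-px[:2]).ravel()
    s=least_squares(e,[548,-48,-.73]); q=[s.x[0],s.x[1],z,s.x[2]]
    print(z,np.round(s.x,3),round(s.cost,2))
q=[548.7,-48,-5.2,-.725]
f=R.from_quat(w["rotation"]); print(w["origin"],state()["tool_pos"])
print("tip front px",(proj(w,[safe([0,0,0,-.725],[0,11,0])[0]+state()["tool_pos"]+[0,0,-11]])-[160,150])*1.8)
for z in(42,40,38,36): print(z,[((proj(w,safe([q[0],q[1],0,q[3]],[0,y,z]))-[160,150])*1.8)[0,1].round() for y in (-2,-36,-40,-44)])
E
```

```text
-14 [546.403 -50.321  -0.727] 44.33
-12 [546.857 -49.784  -0.727] 29.16
-10 [547.309 -49.249  -0.727] 16.91
-8 [547.761 -48.715  -0.727] 7.79
-6 [548.211 -48.181  -0.727] 2.07
-4 [548.661 -47.649  -0.727] 0.0
[594.41005485   5.81294992 214.91916722] [539.80873265 -58.10862783  53.20755411]
tip front px [[295.12444682 229.59527192]]
42 [np.float64(228.0), np.float64(347.0), np.float64(360.0), np.float64(373.0)]
40 [np.float64(224.0), np.float64(343.0), np.float64(356.0), np.float64(369.0)]
38 [np.float64(221.0), np.float64(339.0), np.float64(352.0), np.float64(364.0)]
36 [np.float64(218.0), np.float64(335.0), np.float64(348.0), np.float64(360.0)]
```

```bash
python3 - <<'E'
from h import *
c=viewer.calibration("scene"); im=viewer.read_camera("scene")[:,:,::-1].copy()
t=state()["tool_pos"]; q=[548.7,-48,-5,-.725]
a=np.array([235,200]);s=6
print("TCP,tip",((proj(c,[t,t-[0,0,11]])-a+.5)*s).round())
print("safe: hood edge L R top, endwall, knobtop",((proj(c,safe(q,[[-45,11,61],[45,11,61],[-45,-85,58],[45,-85,58],[0,48,89]]))-a+.5)*s).round())
cv2.imwrite("pics/s2.png",cv2.resize(im[200:300,235:340],None,fx=s,fy=s,interpolation=cv2.INTER_CUBIC)[:600])
E
```

```text
TCP,tip [[277. 389.]
 [278. 411.]]
safe: hood edge L R top, endwall, knobtop [[412. 328.]
 [261. 502.]
 [181. 229.]
 [ 22. 390.]
 [435. 399.]]
```

View pics/s2.png

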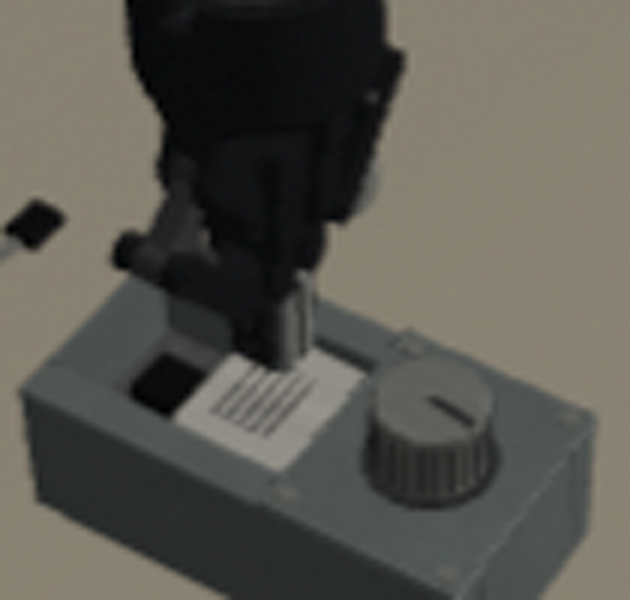

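In the scene view the fingertips end at about crop (287,368), above the row predicted for them (411). The hood edge fits, so I'll triangulate the tip.

```bash
python3 - <<'E'
from h import *
w=viewer.calibration("wrist"); c=viewer.calibration("scene"); t=state()["tool_pos"]
for pw,ps in (((290,290),(290,366)),((258,290),(275,368)),((322,290),(305,355))):
    a=np.array(pw)/1.8+[160,150]; b=np.array(ps)/6+[234.5,199.5]
    s=least_squares(lambda P:np.r_[proj(w,P)[0]-a,proj(c,P)[0]-b],t)
    print(s.x.round(1),np.round(s.fun,1),"tool frame",R.from_quat(state()["tcp_rot"]).inv().apply(s.x-t).round(1))
E
```

```text
[542.9 -52.6  65.3] [0.  0.2 0.6 0.5] tool frame [  6.1  -1.3 -12. ]
[531.2 -54.   48.8] [0.  0.5 1.9 1.6] tool frame [-2.6 -9.2  4.4]
[553.7 -49.9  82.9] [-0. -0. -0. -0.] tool frame [ 15.4   4.9 -29.7]
```

```bash
python3 -m jog '[{"hand":0,"offset":[0,0,0.03],"delta_rot":[0,0,0]},{"hand":0,"offset":[0,0,0.03],"delta_rot":[0,0,0]},{"hand":0,"offset":[0,0,0.03],"delta_rot":[0,0,0]},{"hand":0,"offset":[0,0,0],"delta_rot":[0,0,0]}]'|grep -E "time|pos|force"
```

```text
time: 13.05
tool_pos: [539.7, -58.1, 50.4]
force: [0.5, 0.4, 0.1]
grasp_force: 0.0
```

```bash
python3 -m jog '[{"hand":0,"offset":[0,0,0.03],"delta_rot":[0,0,0]},{"hand":0,"offset":[0,0,0],"delta_rot":[0,0,0]}]'|grep -E "time|pos|force"
```

```text
time: 13.3
tool_pos: [539.8, -58.1, 49.6]
force: [-0.1, -0.2, -0.0]
grasp_force: 0.0
```

```bash
python3 - <<'E'
from h import *
w=viewer.calibration("wrist"); c=viewer.calibration("scene"); q=[548.7,-48,-5,-.725]
a=np.array([235,200]);s=6; t=state()["tool_pos"]; T=R.from_quat(state()["tcp_rot"])
# tip ray in wrist at fixed pixel: candidate tips by z
b=np.array([290,290])/1.8+[160,150]
for z in (-16,-14,-12,-10,-8,-4,0,4,11):
    sol=least_squares(lambda x:proj(w,t+T.apply([x[0],x[1],z]))[0]-b,[0,0]).x
    P=t+T.apply([sol[0],sol[1],z]); print(z,sol.round(1),"scene",((proj(c,P)[0]-a+.5)*s).round(), "z",P[2].round(1))
im=viewer.read_camera("scene")[:,:,::-1].copy()
cv2.imwrite("pics/s3.png",cv2.resize(im[235:275,265:325],None,fx=12,fy=12,interpolation=cv2.INTER_CUBIC))
E
```

```text
-16 [ 8.3 -1.4] scene [299. 371.] z 65.6
-14 [ 7.2 -1.4] scene [296. 374.] z 63.6
-12 [ 6.2 -1.3] scene [294. 377.] z 61.6
-10 [ 5.2 -1.3] scene [292. 379.] z 59.6
-8 [ 4.1 -1.3] scene [289. 382.] z 57.6
-4 [ 2.  -1.3] scene [284. 388.] z 53.6
0 [-0.  -1.3] scene [280. 394.] z 49.6
4 [-2.1 -1.3] scene [275. 399.] z 45.6
11 [-5.8 -1.3] scene [267. 409.] z 38.6
```

View pics/s3.png

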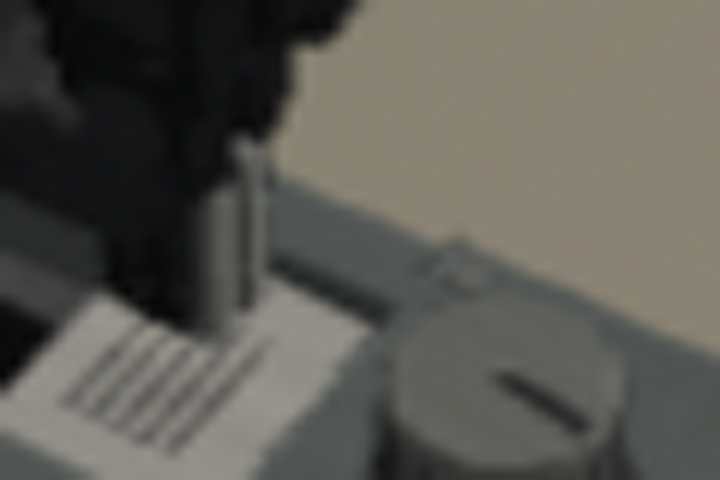

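The tip at scene crop (240,325) triangulates to about 14 mm above the reported TCP, so z is about 63 and the plate is still 14–19 mm below. I'll go down 7 mm, then feel again.

```bash
python3 -m jog '[{"hand":0,"offset":[0,0,0.06],"delta_rot":[0,0,0]},{"hand":0,"offset":[0,0,0.06],"delta_rot":[0,0,0]},{"hand":0,"offset":[0,0,0.06],"delta_rot":[0,0,0]},{"hand":0,"offset":[0,0,0],"delta_rot":[0,0,0]}]'|grep -E "time|pos|force"
```

```text
time: 13.85
tool_pos: [539.7, -58.1, 44.0]
force: [0.3, 0.6, 0.0]
grasp_force: 0.0
```

```bash
python3 -m jog '[{"hand":0,"offset":[0,0,0.03],"delta_rot":[0,0,0]},{"hand":0,"offset":[0,0,0.03],"delta_rot":[0,0,0]},{"hand":0,"offset":[0,0,0],"delta_rot":[0,0,0]}]'|grep -E "time|pos|force"
```

```text
time: 14.22
tool_pos: [539.8, -58.1, 42.4]
force: [-1.2, 0.5, 0.7]
grasp_force: 0.0
```

```bash
python3 -m jog '[{"hand":0,"offset":[0,0,0.03],"delta_rot":[0,0,0]},{"hand":0,"offset":[0,0,0],"delta_rot":[0,0,0]}]'|grep -E "time|pos|force"
```

```text
time: 14.48
tool_pos: [539.8, -58.1, 41.5]
force: [-1.0, 0.3, -0.1]
grasp_force: 0.0
```

```bash
python3 - <<'E'
from h import *
a=viewer.read_camera("wrist")[:,:,::-1][180:480,200:440]
cv2.imwrite("pics/w3.png",cv2.resize(a,None,fx=2,fy=2,interpolation=cv2.INTER_CUBIC))
E
```

```text
(no output)
```

View pics/w3.png

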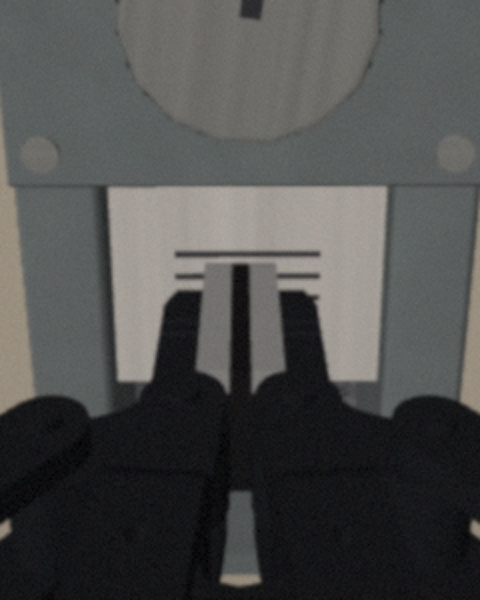

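The tips are still above the plate. They are centred and cover the second line, clear of the rails. I'll keep feeling downwards.

```bash
python3 -m jog '[{"hand":0,"offset":[0,0,0.03],"delta_rot":[0,0,0]},{"hand":0,"offset":[0,0,0],"delta_rot":[0,0,0]}]'|grep -E "time|pos|force"
```

```text
time: 14.78
tool_pos: [539.8, -58.1, 40.6]
force: [0.4, -0.6, 0.5]
grasp_force: 0.0
```

```bash
python3 -m jog '[{"hand":0,"offset":[0,0,0.03],"delta_rot":[0,0,0]},{"hand":0,"offset":[0,0,0],"delta_rot":[0,0,0]}]'|grep -E "time|pos|force"
```

```text
time: 15.02
tool_pos: [539.8, -58.1, 39.6]
force: [-0.4, -0.1, 0.9]
grasp_force: 0.0
```

```bash
python3 -m jog '[{"hand":0,"offset":[0,0,0.03],"delta_rot":[0,0,0]},{"hand":0,"offset":[0,0,0],"delta_rot":[0,0,0]}]'|grep -E "time|pos|force"
```

```text
time: 15.28
tool_pos: [539.8, -58.1, 38.7]
force: [-1.4, -0.6, 0.8]
grasp_force: 0.0
```

```bash
python3 -m jog '[{"hand":0,"offset":[0,0,0.03],"delta_rot":[0,0,0]},{"hand":0,"offset":[0,0,0],"delta_rot":[0,0,0]}]'|grep -E "time|pos|force"
```

```text
time: 15.52
tool_pos: [539.7, -58.1, 37.8]
force: [0.5, 0.1, -0.5]
grasp_force: 0.0
```

```bash
python3 -m jog '[{"hand":0,"offset":[0,0,0.03],"delta_rot":[0,0,0]},{"hand":0,"offset":[0,0,0],"delta_rot":[0,0,0]}]'|grep -E "time|pos|force"
```

```text
time: 15.78
tool_pos: [539.8, -58.1, 37.0]
force: [-0.1, -0.1, -0.7]
grasp_force: 0.0
```

```bash
python3 -m jog '[{"hand":0,"offset":[0,0,0.03],"delta_rot":[0,0,0]},{"hand":0,"offset":[0,0,0],"delta_rot":[0,0,0]}]'|grep -E "time|pos|force"
```

```text
time: 16.02
tool_pos: [539.8, -58.1, 36.0]
force: [0.1, -0.4, -0.5]
grasp_force: 0.0
```

```bash
python3 -m jog '[{"hand":0,"offset":[0,0,0.03],"delta_rot":[0,0,0]},{"hand":0,"offset":[0,0,0],"delta_rot":[0,0,0]}]'|grep -E "time|pos|force"
```

```text
time: 16.27
tool_pos: [539.8, -58.1, 35.2]
force: [-0.5, -0.2, 0.2]
grasp_force: 0.0
```

```bash
python3 -m jog '[{"hand":0,"offset":[0,0,0.03],"delta_rot":[0,0,0]},{"hand":0,"offset":[0,0,0],"delta_rot":[0,0,0]}]'|grep -E "time|pos|force"
```

```text
time: 16.52
tool_pos: [539.8, -58.1, 34.3]
force: [-0.3, 0.4, 0.5]
grasp_force: 0.0
```

```bash
python3 -m jog '[{"hand":0,"offset":[0,0,0.03],"delta_rot":[0,0,0]},{"hand":0,"offset":[0,0,0],"delta_rot":[0,0,0]}]'|grep -E "time|pos|force"
```

```text
time: 16.77
tool_pos: [539.8, -58.1, 33.3]
force: [-0.2, 0.2, -0.0]
grasp_force: 0.0
```

```bash
python3 -m jog '[{"hand":0,"offset":[0,0,0.035],"delta_rot":[0,0,0]},{"hand":0,"offset":[0,0,0],"delta_rot":[0,0,0]}]'|grep -E "time|pos|force"
```

```text
time: 17.02
tool_pos: [539.7, -58.1, 32.3]
force: [0.3, 0.1, 0.1]
grasp_force: 0.0
```

```bash
python3 -m jog '[{"hand":0,"offset":[0,0,0.035],"delta_rot":[0,0,0]},{"hand":0,"offset":[0,0,0],"delta_rot":[0,0,0]}]'|grep -E "time|pos|force"
```

```text
time: 17.27
tool_pos: [539.8, -58.1, 31.2]
force: [-0.5, 0.1, 0.2]
grasp_force: 0.0
```

```bash
python3 -m jog '[{"hand":0,"offset":[0,0,0.035],"delta_rot":[0,0,0]},{"hand":0,"offset":[0,0,0],"delta_rot":[0,0,0]}]'|grep -E "time|pos|force"
```

```text
time: 17.52
tool_pos: [539.8, -58.1, 30.2]
force: [-0.7, 0.2, 0.0]
grasp_force: 0.0
```

```bash
python3 -m jog '[{"hand":0,"offset":[0,0,0.035],"delta_rot":[0,0,0]},{"hand":0,"offset":[0,0,0],"delta_rot":[0,0,0]}]'|grep -E "time|pos|force"
```

```text
time: 17.77
tool_pos: [540.0, -58.2, 29.9]
force: [-3.9, 1.3, 9.5]
grasp_force: 4.4
```

Contact at TCP z 29.9, with 9.5 N of normal force. I'll press slightly more and start dragging, and check the leading edge in the wrist image by code.

```bash
cat > edge.py <<'E'
from h import *
s=state(); g=cv2.cvtColor(viewer.read_camera("wrist"),cv2.COLOR_RGB2GRAY).astype(float)
w=viewer.calibration("wrist"); q=[548.7,-48,-5,-.725]
for x in (-24,23):
    ys=np.arange(5,-80,-.25); p=proj(w,safe(q,np.c_[0*ys+x,ys,0*ys+53]))
    v=cv2.remap(cv2.GaussianBlur(g,(3,3),0).astype(np.float32),p[:,0].astype(np.float32)[None],p[:,1].astype(np.float32)[None],1)[0]
    d=v[6:]-v[:-6]; i=np.argmin(d); print("x",x,"edge y",ys[i+3],"drop",d[i].round(),"px",p[i+3].round())
F=s["force"]; c=np.array([np.cos(q[3]),np.sin(q[3])]); y=np.array([-c[1],c[0]])
print("t",s["time"],"TCP safe y",((s["tool_pos"][:2]-q[:2])@y).round(1),"x",((s["tool_pos"][:2]-q[:2])@c).round(1),"z",s["tool_pos"][2].round(2),"Fx,Fy,Fz",(F[:2]@c).round(1),(F[:2]@y).round(1),F[2].round(1))
E
python3 edge.py
python3 -m jog '[{"hand":0,"offset":[0,0,0.008],"delta_rot":[0,0,0]},{"hand":0,"offset":[-0.03,0,0],"delta_rot":[0,0,0]},{"hand":0,"offset":[-0.03,0,0],"delta_rot":[0,0,0]},{"hand":0,"offset":[-0.03,0,0],"delta_rot":[0,0,0]}]'|grep -E "force"
python3 edge.py
```

```text
x -24 edge y -36.5 drop -99.0 px [265. 382.]
x 23 edge y -38.0 drop -103.0 px [380. 385.]
t 17.775 TCP safe y -13.4 x 0.2 z 29.93 Fx,Fy,Fz -3.8 -1.6 9.5
force: [2.3, 4.5, 6.5]
grasp_force: 3.4
x -24 edge y -37.25 drop -99.0 px [265. 383.]
x 23 edge y -38.5 drop -105.0 px [380. 385.]
t 18.325 TCP safe y -13.9 x 0.2 z 30.01 Fx,Fy,Fz -1.2 4.9 6.5
```

```bash
python3 -m jog '[{"hand":0,"offset":[0,0,0.013],"delta_rot":[0,0,0]},{"hand":0,"offset":[0,0,0],"delta_rot":[0,0,0]}]'|grep -E "force"
python3 edge.py
```

```text
force: [-0.0, 5.5, 10.8]
grasp_force: 5.4
x -24 edge y -37.0 drop -99.0 px [265. 382.]
x 23 edge y -38.5 drop -104.0 px [380. 385.]
t 18.625 TCP safe y -13.9 x 0.2 z 29.93 Fx,Fy,Fz -3.6 4.1 10.8
```

```bash
python3 -m jog '[{"hand":0,"offset":[-0.03,0,0],"delta_rot":[0,0,0]},{"hand":0,"offset":[-0.03,0,0.004],"delta_rot":[0,0,0]},{"hand":0,"offset":[-0.03,0,0.004],"delta_rot":[0,0,0]},{"hand":0,"offset":[-0.03,0,0],"delta_rot":[0,0,0]}]'|grep -E "force"
python3 edge.py
```

```text
force: [-0.3, 6.2, 12.8]
grasp_force: 6.4
x -24 edge y -40.25 drop -99.0 px [265. 383.]
x 23 edge y -41.25 drop -102.0 px [380. 385.]
t 19.175 TCP safe y -16.9 x 0.2 z 29.95 Fx,Fy,Fz -4.3 4.4 12.8
```

It drags without slipping: TCP and edge both moved 3 mm at 12.8 N. Continuing.

```bash
python3 -m jog '[{"hand":0,"offset":[-0.04,0,0],"delta_rot":[0,0,0]},{"hand":0,"offset":[-0.04,0,0],"delta_rot":[0,0,0]},{"hand":0,"offset":[-0.04,0,0],"delta_rot":[0,0,0]},{"hand":0,"offset":[-0.04,0,0],"delta_rot":[0,0,0]},{"hand":0,"offset":[-0.04,0,0],"delta_rot":[0,0,0]}]'|grep -E "force"
python3 edge.py
```

```text
force: [-1.1, 7.1, 13.7]
grasp_force: 7.2
x -24 edge y -46.25 drop -100.0 px [265. 383.]
x 23 edge y -47.25 drop -102.0 px [380. 385.]
t 19.85 TCP safe y -22.7 x 0.3 z 30.13 Fx,Fy,Fz -5.5 4.6 13.7
```

```bash
python3 -m jog '[{"hand":0,"offset":[-0.04,0,-0.002],"delta_rot":[0,0,0]},{"hand":0,"offset":[-0.04,0,-0.002],"delta_rot":[0,0,0]},{"hand":0,"offset":[-0.04,0,-0.002],"delta_rot":[0,0,0]},{"hand":0,"offset":[-0.04,0,-0.002],"delta_rot":[0,0,0]},{"hand":0,"offset":[-0.04,0,-0.001],"delta_rot":[0,0,0]},{"hand":0,"offset":[-0.04,0,-0.001],"delta_rot":[0,0,0]},{"hand":0,"offset":[-0.04,0,-0.001],"delta_rot":[0,0,0]},{"hand":0,"offset":[-0.04,0,-0.001],"delta_rot":[0,0,0]}]'|grep -E "force"
python3 edge.py
```

```text
force: [-1.0, 6.5, 13.3]
grasp_force: 7.0
x -24 edge y -56.25 drop -96.0 px [265. 383.]
x 23 edge y -57.25 drop -100.0 px [380. 385.]
t 20.9 TCP safe y -32.4 x 0.3 z 30.44 Fx,Fy,Fz -5.0 4.2 13.3
```

```bash
python3 -m jog '[{"hand":0,"offset":[-0.04,0,-0.001],"delta_rot":[0,0,0]},{"hand":0,"offset":[-0.04,0,-0.002],"delta_rot":[0,0,0]},{"hand":0,"offset":[-0.04,0,-0.001],"delta_rot":[0,0,0]},{"hand":0,"offset":[-0.04,0,-0.002],"delta_rot":[0,0,0]},{"hand":0,"offset":[-0.04,0,-0.001],"delta_rot":[0,0,0]},{"hand":0,"offset":[-0.04,0,-0.002],"delta_rot":[0,0,0]},{"hand":0,"offset":[-0.04,0,-0.001],"delta_rot":[0,0,0]},{"hand":0,"offset":[-0.04,0,-0.002],"delta_rot":[0,0,0]},{"hand":0,"offset":[-0.04,0,-0.001],"delta_rot":[0,0,0]},{"hand":0,"offset":[-0.04,0,-0.002],"delta_rot":[0,0,0]}]'|grep -E "force"
python3 edge.py
```

```text
force: [0.3, 5.8, 13.2]
grasp_force: 6.7
x -24 edge y -68.5 drop -98.0 px [265. 383.]
x 23 edge y -69.5 drop -101.0 px [380. 385.]
t 22.2 TCP safe y -44.5 x 0.3 z 30.76 Fx,Fy,Fz -3.6 4.5 13.2
```

```bash
python3 -m jog '[{"hand":0,"offset":[-0.04,0,-0.001],"delta_rot":[0,0,0]},{"hand":0,"offset":[-0.04,0,-0.002],"delta_rot":[0,0,0]},{"hand":0,"offset":[-0.04,0,-0.001],"delta_rot":[0,0,0]},{"hand":0,"offset":[-0.04,0,-0.002],"delta_rot":[0,0,0]},{"hand":0,"offset":[-0.04,0,-0.001],"delta_rot":[0,0,0]},{"hand":0,"offset":[-0.04,0,-0.002],"delta_rot":[0,0,0]},{"hand":0,"offset":[-0.04,0,-0.001],"delta_rot":[0,0,0]}]'|grep -E "force"
python3 edge.py
```

```text
force: [-0.8, 5.7, 13.5]
grasp_force: 6.6
x -24 edge y -77.25 drop -92.0 px [265. 383.]
x 23 edge y -78.25 drop -98.0 px [379. 385.]
t 23.125 TCP safe y -53.0 x 0.3 z 31.02 Fx,Fy,Fz -4.3 3.8 13.5
```

```bash
python3 -m jog '[{"hand":0,"offset":[-0.04,0,-0.001],"delta_rot":[0,0,0]},{"hand":0,"offset":[-0.04,0,-0.001],"delta_rot":[0,0,0]},{"hand":0,"offset":[-0.03,0,-0.001],"delta_rot":[0,0,0]},{"hand":0,"offset":[0,0,0],"delta_rot":[0,0,0]}]'|grep -E "force"
python3 edge.py
```

```text
force: [1.3, 6.3, 10.9]
grasp_force: 5.3
x -24 edge y -79.0 drop -60.0 px [265. 381.]
x 23 edge y -79.0 drop -11.0 px [379. 381.]
t 23.675 TCP safe y -55.6 x 0.6 z 31.16 Fx,Fy,Fz -3.2 5.6 10.9
```

```bash
python3 -m jog '[{"hand":0,"offset":[-0.03,0,0.002],"delta_rot":[0,0,0]},{"hand":0,"offset":[-0.03,0,0.002],"delta_rot":[0,0,0]},{"hand":0,"offset":[0,0,0],"delta_rot":[0,0,0]},{"hand":0,"offset":[0,0,0],"delta_rot":[0,0,0]}]'|grep -E "force"
python3 - <<'E'
from h import *
s=state();q=[548.7,-48,-5,-.725]
c=np.array([np.cos(q[3]),np.sin(q[3])]); y=np.array([-c[1],c[0]])
print(((s["tool_pos"][:2]-q[:2])@y).round(1),s["force"][:2]@c,s["force"][:2]@y)
cc=viewer.calibration("scene"); im=viewer.read_camera("scene")[:,:,::-1]
a=cv2.resize(im[225:290,235:345],None,fx=7,fy=7,interpolation=cv2.INTER_CUBIC)
print(((proj(cc,safe(q,[[28,-79,58],[-28,-79,58],[28,-79,50],[28,-75,50]]))-[235,225]+.5)*7).round())
cv2.imwrite("pics/s4.png",a)
E
```

```text
force: [3.4, 7.2, 10.2]
grasp_force: 5.4
-57.2 -2.2555694064923775 7.6524078835433365
[[ 79. 251.]
 [194. 134.]
 [ 81. 270.]
 [ 93. 275.]]
```

Fy rose to 7.7 N and then held, so the shutter is at its end stop. Next I lift, open the hand, move over the knob and check.

```bash
python3 -m jog '[{"hand":0,"offset":[0,0,-0.3],"delta_rot":[0,0,0]},{"hand":0,"offset":[0,0,-1],"delta_rot":[0,0,0]},{"hand":0.8,"offset":[0,0,-1],"delta_rot":[0,0,0]},{"hand":0.8,"offset":[0.7,0,-0.5],"delta_rot":[0,0,0]},{"hand":0.8,"offset":[1,0,0],"delta_rot":[0,0,0]},{"hand":0.8,"offset":[1,0,0],"delta_rot":[0,0,0]},{"hand":0.8,"offset":[0.75,0,0],"delta_rot":[0,0,0]},{"hand":0.8,"offset":[0,0,0],"delta_rot":[0,0,0]},{"hand":0.8,"offset":[0,0,0],"delta_rot":[0,0,0]}]'
python3 - <<'E'
from h import *
q=[548.7,-48,-5,-.725]
plan(safe(q,[0,48,115])[0],q[3])
w=viewer.calibration("wrist"); c=viewer.calibration("scene")
A=viewer.read_camera("wrist")[:,:,::-1]; B=viewer.read_camera("scene")[:,:,::-1]
cv2.imwrite("pics/w4raw.png",A);cv2.imwrite("pics/s5raw.png",B)
B2=cv2.resize(B[190:300,235:345],None,fx=4,fy=4,interpolation=cv2.INTER_CUBIC)
A2=cv2.resize(A[200:480,150:490],None,fx=1.04,fy=1.04); 
o=np.zeros((600,800,3),np.uint8); o[:440,:440]=B2; o[:A2.shape[0],445:445+A2.shape[1]]=A2[:,:355]
C=cv2.resize(cv2.imread("pics/s4.png"),None,fx=.45,fy=.45); o[300:300+C.shape[0],445:445+C.shape[1]]=C
cv2.imwrite("pics/comp.png",o); t=state()["tool_pos"]
q=np.array(q)
print("scene crop: TCP, kn top c, shutter edge if shut/4mm",((proj(c,np.r_[[t],safe(q,[[0,48,89],[28,-79,50],[28,-75,50],[-28,-79,50]])])-[235,190]+.5)*4).round())
print("wrist px of axis at z 84,60",((proj(w,safe(q,[[0,48,89],[0,48,61],[19,48,89]]))-[150,200])*1.04).round())
E
```

```text
time: 25.4
tool_pos: [576.3, -17.6, 113.4]
tcp_rot: [0.913, 0.409, -0.001, 0.0]
force: [0.1, -1.0, -0.3]
grip_width: 68.4
grasp_force: 0.0
tool shift /30: [ 0.23 -0.02  0.11]
rot /5deg: [-0.    0.01 -0.04]
rot /5deg: [2.000e-02 0.000e+00 3.596e+01]
scene crop: TCP, kn top c, shutter edge if shut/4mm [[277. 258.]
 [290. 306.]
 [ 47. 294.]
 [ 53. 297.]
 [112. 227.]]
wrist px of axis at z 84,60 [[179.  73.]
 [179.  54.]
 [220.  73.]]
```

View pics/comp.png

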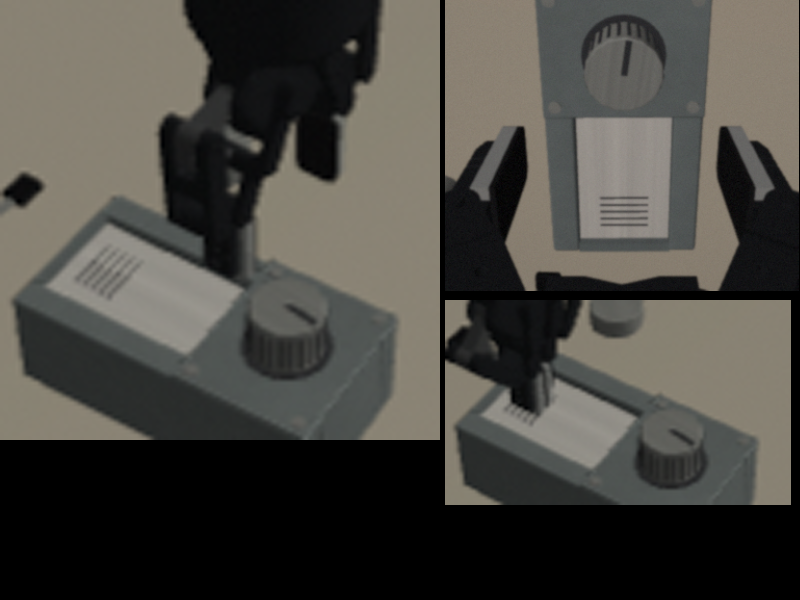

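The composite shows the shutter covering the whole tray up to the end wall (wrist crop rows 117–238). The knob mark is still about 0.1 rad, and the open fingers straddle the knob column. I'll centre on the axis and lower.

```bash
python3 -m jog '[{"hand":0.8,"offset":[0.25,0,0.3],"delta_rot":[0,0,0]},{"hand":0.8,"offset":[0,0,0.6],"delta_rot":[0,0,0]},{"hand":0.8,"offset":[0,0,0.6],"delta_rot":[0,0,0]},{"hand":0.8,"offset":[0,0,0.4],"delta_rot":[0,0,0]},{"hand":0.8,"offset":[0,0,0.25],"delta_rot":[0,0,0]},{"hand":0.8,"offset":[0,0,0],"delta_rot":[0,0,0]}]'
python3 -m jog '[{"hand":0.8,"offset":[0,0,0.1],"delta_rot":[0,0,0]},{"hand":0.8,"offset":[0,0,0.1],"delta_rot":[0,0,0]},{"hand":0.8,"offset":[0,0,0.1],"delta_rot":[0,0,0]},{"hand":0.8,"offset":[0,0,0],"delta_rot":[0,0,0]}]'
python3 - <<'E'
from h import *
q=[548.7,-48,-5,-.725]
plan(safe(q,[0,48,43])[0],q[3])
E
```

```text
time: 26.25
tool_pos: [581.8, -10.8, 48.4]
tcp_rot: [0.912, 0.41, -0.001, -0.0]
force: [-0.2, 0.0, -0.5]
grip_width: 68.5
grasp_force: 0.0
time: 26.75
tool_pos: [581.9, -10.6, 39.7]
tcp_rot: [0.912, 0.41, -0.0, -0.0]
force: [-0.7, 0.0, 0.8]
grip_width: 68.7
grasp_force: 0.0
tool shift /30: [-0.07 -0.    0.06]
rot /5deg: [-0.    0.   -0.02]
rot /5deg: [ 0.    0.   35.98]
```

```bash
python3 -m jog '[{"hand":0.8,"offset":[-0.06,0,0],"delta_rot":[0,0,0]},{"hand":0.3,"offset":[0,0,0],"delta_rot":[0,0,0]},{"hand":0.3,"offset":[0,0,0],"delta_rot":[0,0,0]},{"hand":0.3,"offset":[0,0,0],"delta_rot":[0,0,0]},{"hand":0.3,"offset":[0,0,0],"delta_rot":[0,0,0]},{"hand":0.3,"offset":[0,0,0],"delta_rot":[0,0,0]}]' 30
```

```text
time: 27.5
tool_pos: [581.8, -12.8, 40.5]
tcp_rot: [0.912, 0.409, 0.001, 0.001]
force: [3.7, -3.8, 1.9]
grip_width: 36.8
grasp_force: 31.9
```

Gripped at 36.8 mm with 32 N. Turning clockwise.

```bash
python3 -m jog '[{"hand":0.3,"offset":[0,0,0],"delta_rot":[0,0,0.7]},{"hand":0.3,"offset":[0,0,0],"delta_rot":[0,0,0.7]},{"hand":0.3,"offset":[0,0,0],"delta_rot":[0,0,0.8]},{"hand":0.3,"offset":[0,0,0],"delta_rot":[0,0,0.8]}]'
python3 -c "
from h import *; print(state()['ft_torque'],state()['joint_positions'])"
```

```text
time: 28.0
tool_pos: [582.0, -13.0, 40.5]
tcp_rot: [0.958, 0.286, 0.001, 0.001]
force: [5.4, -3.7, 0.3]
grip_width: 37.0
grasp_force: 31.9
[-0.88847456 -0.97556493  0.1110862 ] [-0.67023451  0.56496777  0.85543928  1.7318896  -0.47892243  1.06514794
 -0.64490358]
```

```bash
python3 -m jog '[{"hand":0.3,"offset":[0,0,0],"delta_rot":[0,0,0.9]},{"hand":0.3,"offset":[0,0,0],"delta_rot":[0,0,0.9]},{"hand":0.3,"offset":[0,0,0],"delta_rot":[0,0,0.9]},{"hand":0.3,"offset":[0,0,0],"delta_rot":[0,0,0.9]},{"hand":0.3,"offset":[0,0,0],"delta_rot":[0,0,0.9]},{"hand":0.3,"offset":[0,0,0],"delta_rot":[0,0,0.9]},{"hand":0.3,"offset":[0,0,0],"delta_rot":[0,0,0.9]},{"hand":0.3,"offset":[0,0,0],"delta_rot":[0,0,0.9]},{"hand":0.3,"offset":[0,0,0],"delta_rot":[0,0,0.9]},{"hand":0.3,"offset":[0,0,0],"delta_rot":[0,0,0]}]'
python3 -c "
from h import *; print(state()['ft_torque'],state()['joint_positions'])"
```

```text
time: 29.25
tool_pos: [582.1, -13.6, 40.5]
tcp_rot: [0.998, -0.063, 0.001, 0.001]
force: [4.9, -5.6, 0.7]
grip_width: 37.0
grasp_force: 31.9
[-1.22352781 -1.1819581  -0.06501538] [-0.76590693  0.64132023  1.01566285  1.73540396 -0.60164138  1.10914057
 -1.2564684 ]
```

```bash
python3 -m jog '[{"hand":0.3,"offset":[0,0,0],"delta_rot":[0,0,0.8]},{"hand":0.3,"offset":[0,0,0],"delta_rot":[0,0,0.8]},{"hand":0.3,"offset":[0,0,0],"delta_rot":[0,0,0.8]},{"hand":0.3,"offset":[0,0,0],"delta_rot":[0,0,0.4]},{"hand":0.3,"offset":[0,0,0],"delta_rot":[0,0,0]}]'
python3 -c "
from h import *; print(state()['ft_torque'],state()['joint_positions'])"
```

```text
time: 29.88
tool_pos: [581.1, -13.4, 40.4]
tcp_rot: [0.983, -0.184, 0.0, 0.001]
force: [1.1, -5.8, 4.5]
grip_width: 37.0
grasp_force: 32.3
[-1.18245827 -0.17969107  0.57300182] [-0.79471719  0.6724366   1.06889695  1.73708526 -0.64587778  1.13035784
 -1.46562935]
```

Torque is 0.57 N m, well above the 0.08 drag, so the knob is at its stop. I'll release, lift clear and check the mark by code.

```bash
python3 -m jog '[{"hand":0.8,"offset":[0,0,0],"delta_rot":[0,0,0]},{"hand":0.8,"offset":[0,0,0],"delta_rot":[0,0,0]},{"hand":0.8,"offset":[0,0,0],"delta_rot":[0,0,0]},{"hand":0.8,"offset":[0,0,-0.5],"delta_rot":[0,0,0]},{"hand":0.8,"offset":[0,0,-1],"delta_rot":[0,0,0]},{"hand":0.8,"offset":[0,0,-1],"delta_rot":[0,0,0]},{"hand":0.8,"offset":[0,0,-1],"delta_rot":[0,0,0]},{"hand":0.8,"offset":[0,0,-0.5],"delta_rot":[0,0,0]},{"hand":0.8,"offset":[0,0,0],"delta_rot":[0,0,0]},{"hand":0.8,"offset":[0,0,0],"delta_rot":[0,0,0]}]'
python3 - <<'E'
from h import *
q=[548.7,-48,-5,-.725]
w=viewer.calibration("wrist"); g=cv2.cvtColor(viewer.read_camera("wrist"),cv2.COLOR_RGB2GRAY).astype(np.float32)
cv2.imwrite("pics/w5.png",g)
# rectify plane safe z=89 (knob top) 4 px/mm
n=200; u,v=np.meshgrid(np.arange(n),np.arange(n)); X=(u-100)/4; Y=(100-v)/4+48
p=proj(w,safe(q,np.c_[X.ravel(),Y.ravel(),0*X.ravel()+89])).astype(np.float32)
im=cv2.remap(g,p[:,0].reshape(n,n),p[:,1].reshape(n,n),1); cv2.imwrite("pics/k5.png",im)
rr=np.hypot(X,Y-48); th=np.arctan2(X,Y-48)  # cw from +y
for t in np.radians(np.arange(-20,111,5)):
    pass
m=(rr<16); med=np.median(im[m]); d=m&(im<med-25); print("dark px",d.sum(),"median",med)
ys,xs=np.nonzero(d); pts=np.c_[X[d],Y[d]-48]; mu=pts.mean(0); U,S,V=np.linalg.svd(pts-mu,full_matrices=False)
print("centroid",mu,"axis angle cw",np.arctan2(V[0,0],V[0,1]),"sv",S, "centroid angle",np.arctan2(*mu))
# shutter face: leading edge (bright->dark) profile at x=0,z~53
ys=np.arange(-60,-84,-.5)
for x in(-15,15):
    P=proj(w,safe(q,np.c_[0*ys+x,ys,0*ys+50])).astype(np.float32); V2=cv2.remap(g,P[:,0][None],P[:,1][None],1)[0]; print(V2.round().astype(int))
E
```

```text
time: 31.12
tool_pos: [580.3, -11.6, 158.9]
tcp_rot: [0.983, -0.183, -0.001, 0.0]
force: [-0.2, 0.0, 0.0]
grip_width: 68.4
grasp_force: 0.0
dark px 848 median 97.81543
centroid [6.76356132 3.01709906] axis angle cw -1.9402155766712212 sv [143.63621064  25.8187936 ] centroid angle 1.1512058668037717
[128 107  92  84 101 119 132 139 143 141 134 118  99  85  92 110 130 136
 140 141 135 125 103  87  85 103 122 135 141 143 143 143 143 143 143 143
 142 144 144 144 144 142 139 131 120 103  91  81]
[145 147 145 142 144 146 146 146 145 146 145 144 143 143 145 145 145 145
 144 144 144 143 146 146 146 143 144 146 144 145 147 146 145 144 144 143
 143 144 144 145 145 145 141 133 116  98  82  77][ WARN:0@1.165] global loadsave.cpp:1063 imwrite_ Unsupported depth image for selected encoder is fallbacked to CV_8U.
```

```bash
python3 -c "
from rig import job; print(job.job_done())"
```

```text
the job is handed in; nothing more can be done
None
```

The job is handed in: the shutter is slid to its end stop (highest reading about 15.5 N), the knob is turned to about 1.20 rad by its mark, and the arm is clear; I have no verdict back.

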